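# Four clicks up on the wax heater

### The arm

A 6-joint arm with a two-finger parallel gripper is mounted at the origin on the work surface. World frame = base frame: x ahead of the robot, y to its left, z up, the work surface at z = 0. Lengths are in mm, angles in degrees, forces in N, time in s.
With the tool pointing down it reaches from about 300 to 850 mm from the base axis. Payload 4.2 kg.
Tool frame: the origin (TCP) lies at the very end of the fingers, on their centre line; the grasp point (between the pads) lies 19 mm behind it; z points along the fingers, y is the direction in which the jaws open and shut (so a half turn about z gives the same grasp; the last joint's range is limited). The gripper opens to 91 mm and grips with 3 to 60 N. Pads are 32 mm wide; open, the fingers measure 118 mm over their backs; the gripper's body (76 mm by 178 mm) begins 60 mm behind the grasp point.
Start: joints at [74.886, 18.312, 89.639, -0, 72.044, -1.146], TCP at [138.802, 558.012, 213.976] pointing down, gripper open.
Joint ranges: [-177.97, 177.97], [-48.28, 115.42], [12.27, 149.76], [-77.06, 257.06], [2.81, 150.46], [-146.56, 146.56]. Speed limits (degrees/s): [147.25, 147.25, 180, 180, 180, 180].

### API

Orientations are given as [roll, pitch, yaw] about the fixed x, y, z axes, in that order (R = Rz(yaw) Ry(pitch) Rx(roll)).
In Python, from workcell import telemetry, grab_frame, job gives the robot as it stands.
- The arm moves only by the tool drive_tool, never from a script. Its argument "moves" is a list of rows, each an object of numbers: "claw": the closure, from -1 (fully open) to 1 (shut); "dx", "dy", "dz": the shift along the tool's x, y, z in units of 20 mm (1.0 is 20 mm); "yaw": the turn about the tool's z in units of 0.15 rad (1.0 is 0.15 rad). In form: [{"claw": .., "dx": .., "dy": .., "dz": .., "yaw": ..}, ...]. A call has 1 to 5 rows; each row shifts and turns the pose as measured when the row begins, along the tool's axes as they then stand; what a row does not reach is not made up. A row lasts 1/8 s, in which the tool goes at most 62.5 mm and 10.7 degrees, less where a joint would pass 70% of its speed; a pose out of reach is approached as far as the arm can. A call with a number of a shift or a turn outside -1 to 1 is refused whole. A call with a gripper value outside its range is refused whole. The fingers move at their own pace and stop on an object; "grip_force" is the grip in N (left out, the last holds). Time passes only in rows, so rows that do not move let the fingers close. It gives the time, the measured TCP pose, the force and the opening at its end, in the units of the state.
- telemetry.state(): the state, without advancing time (a new reading comes with each control period).
- grab_frame(name): name is "side" or "top" or "wrist"; returns a dict with "color" (420x560x3 uint8, blue, green, red), "vertical_fov" (degrees; the focal length in pixels is half the picture's height over the tangent of half this angle, whatever the lens; pixels are square), "cx", "cy" (the principal point, pixels), "pose" (4x4, takes a point from camera to world coordinates). Camera axes: x right, y down, z forward; pixel columns grow to the right and rows downward; lengths in mm; the calibration is good to about 2 mm. A picture is of the moment at which its call begins. There is no depth.
- job.job_done(): hands the job in, once; it reports no verdict.
The state is a dict: "time_s": time; "qpos": joint angles; "qvel": joint speeds; "effort": joint torques, N m; "ee_pos": TCP position; "ee_rot": TCP orientation; "force": force on the tool from outside, world axes, zero at the start; "torque": the same for the moment, N m; "gripper_width": finger opening in mm.
Only numpy, scipy, OpenCV 4.12 (cv2) and the standard library are available. Lean on these libraries where they do the work, as an engineer would, in place of code of your own. Each camera call takes 0.05 s, during which the arm holds its last target.

### The job

Turn the wax heater up: with a fingertip, push the bar of the large bar-grip dial round clockwise (seen from above) by exactly four clicks from where it stands, never back by a click and never on past the fourth. Then press the white push button on the same box fully down with a fingertip and let it spring back up. Do not pinch the dial's bar, and do not turn the round knob or lift, carry or push away any of the things standing about.

Things in the scene. Friction and masses are not known exactly. Their poses are not given: they have to be found in the camera images.
- heater: Fixed wax-heater box, grey with aluminium top: 190 (x) x 300 (y) x 60 mm high. Origin: centre of its underside. On its flat top the bar-grip dial and a round knob stand about 80 mm either side of centre along its y (which is on which side varies); between them the push button, 55 mm towards its front (-x), and a small loose tin 61 mm towards its back.
- dial_axis (a point): On the upright axis of the bar-grip dial, level with its top (101 mm above the bench, 41 above the box top). Black disc 74 mm across, upper face 14 mm above the box top, on a round plate 84 mm across; over the disc runs an upright bar 70 mm long, 12 mm wide, rising 27 mm above the disc (its outer 4 mm each side 2 mm lower). Its sides can be pushed at either end.
- dial_pointer (a point): Point at the top of one end of the bar, 35 mm from dial_axis: the end with the white line. The bar runs from it through dial_axis to the other end, 35 mm beyond. The start direction is any.
- dial (a joint): Turn of the dial, rad, growing clockwise seen from above; 0 at the start. Stops every 0.5236 rad (30 degrees); four clicks = 2.094. A stop resists with up to 0.04 to 0.09 N m (about 1.5 to 3.5 N at the bar's end); pushed past half way, the dial snaps ahead to the next stop and rests there. End stops at -3 and +9 clicks.
- set_button (a joint): Travel of the push button in m: 0 up, 0.006 fully down; springs back. It takes about 5 N to push fully down.
- set_button_top (a point): Centre of the top of the push button's white cap (28 mm in diameter, in a dark round housing), facing up.
- trim_mark (a point): End of the white line on the plain round knob (42 mm in diameter, top 30 mm above the box top), 19 mm from the knob's axis, on its top. Not to be turned.
- tin: Loose small round aluminium tin, 42 mm in diameter, 18 mm high, lying on the box top; origin under its centre; never touched by the job; must stay where it is
- prep_stand: Loose preparation stand: round aluminium foot 104 mm in diameter, two posts holding a black ring, 71 mm high; origin under its centre; never touched by the job; must stay where it is
- fly_tube: Loose upright clear tube, 30 mm in diameter, 75 mm high with its plug; origin under its centre; never touched by the job; must stay where it is
- blade_holder: Loose thin steel blade holder lying in front of the box, 130 mm long, 8 mm thick, along its x; never touched by the job; must stay where it is
- forceps: Loose steel forceps lying in front of the box, 115 mm long, 20 mm wide, along its x; never touched by the job; must stay where it is
- beaker: Loose small glass beaker, 60 mm in diameter, 75 mm high, behind the box; origin under its centre; never touched by the job; must stay where it is
- tip_box: Loose grey divided box, 75 x 110 x 45 mm, behind the box; origin under its centre; never touched by the job; must stay where it is

How it is judged:
By the outcome, as a careful person would: the job done as asked, in the order asked, and still so for the second after the job is handed in, with the robot touching nothing.
It also fails if it takes over 54 s, if anything falls off the work surface, if the arm or the gripper's body presses on something with over 40 N, if the wrist force passes 120 N, or if a joint passes its speed limit or range.

## Working session

There is one attempt and no reset: what is moved stays moved. The work goes in short steps, Python scripts to look and compute and a tool call to move; the robot and the scene stay as the last step left them, time stands still between calls to the robot, and variables do not carry over. Pictures are saved under pics/ and viewed, and the job is handed in when it is done.

Besides the shell and the picture viewer there is one more tool, called after "Call:" as a command line: name --argument value ..., lists and objects as JSON in quotes. drive_tool: Moves the arm, as the interface text tells. Its arguments: {"type":"object","properties":{"moves":{"type":"array"},"grip_force":{"type":"number"}},"required":["moves"]}

```bash
mkdir -p pics; python3 - <<'E'
from workcell import telemetry, grab_frame, job
import cv2,pickle
print(telemetry.state())
for n in("side","top","wrist"):
    f=grab_frame(n); cv2.imwrite(f"pics/{n}0.png",f["color"]); pickle.dump(f,open(f"pics/{n}0.pkl","wb"))
    print(n,f["vertical_fov"],f["cx"],f["cy"],f["pose"].round(3).tolist() if hasattr(f["pose"],"round") else f["pose"])
E
```

```text
{'time_s': 0.0, 'qpos': array([ 7.48851965e+01,  1.83504773e+01,  8.97064431e+01, -1.84772718e-03,
        7.20413575e+01, -1.14452764e+00]), 'qvel': array([-0.03338286,  0.06823052,  0.0597743 ,  0.01866907,  0.01149262,
        0.06153302]), 'effort': array([-2.86384748e-04, -4.12455618e+01, -2.31972170e+01,  7.28140818e-02,
        4.58464783e-02, -1.59766264e-04]), 'ee_pos': array([138.68256389, 557.51632679, 213.1316752 ]), 'ee_rot': array([-1.79901707e+02, -2.06670055e-04,  1.66030295e+02]), 'force': array([ 0.62073602,  0.07856478, -0.09419648]), 'torque': array([-0.01406286,  0.01987044, -0.03521461]), 'gripper_width': 91.12239516008631}
side 44.889497142146915 285.47626030129203 202.59359621521912 [[-0.914, -0.293, 0.279, 311.721], [-0.405, 0.642, -0.651, 678.887], [0.012, -0.709, -0.705, 785.892], [0.0, 0.0, 0.0, 1.0]]
top 55.033728316819015 277.60942437678335 208.7891550741591 [[-0.025, -0.988, 0.151, 457.434], [-0.999, 0.028, 0.019, 31.658], [-0.023, -0.151, -0.988, 837.109], [0.0, 0.0, 0.0, 1.0]]
wrist 68.74653899982874 277.2597972354483 205.6513935488391 [[0.241, 0.939, 0.245, 70.302], [0.971, -0.232, -0.062, 575.181], [-0.001, 0.253, -0.967, 384.228], [0.0, 0.0, 0.0, 1.0]]
```

View pics/top0.png

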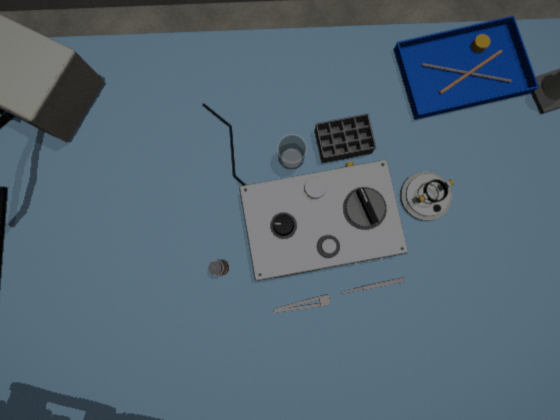

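View pics/side0.png

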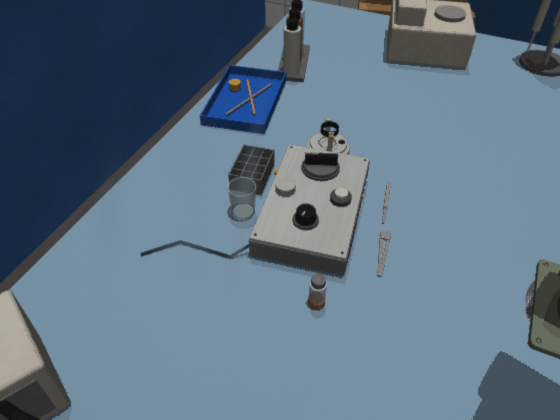

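View pics/wrist0.png

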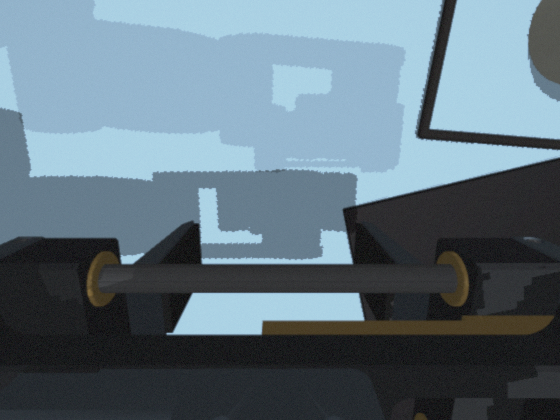

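The top view shows the dial near (366,208), the button (329,246), the knob (284,225) and the tin (316,188). I'll enlarge it.

```bash
python3 - <<'E'
import cv2,pickle
f=pickle.load(open("pics/top0.pkl","rb"))["color"]
c=f[155:285,235:460]; cv2.imwrite("pics/topz.png",cv2.convertScaleAbs(cv2.resize(c,None,fx=3.5,fy=3.5,interpolation=cv2.INTER_CUBIC),alpha=1.6,beta=20))
f=pickle.load(open("pics/side0.pkl","rb"))["color"]
c=f[110:270,245:405]; cv2.imwrite("pics/sidez.png",cv2.convertScaleAbs(cv2.resize(c,None,fx=3.7,fy=3.7,interpolation=cv2.INTER_CUBIC),alpha=1.6,beta=20))
E
```

```text
(no output)
```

View pics/topz.png

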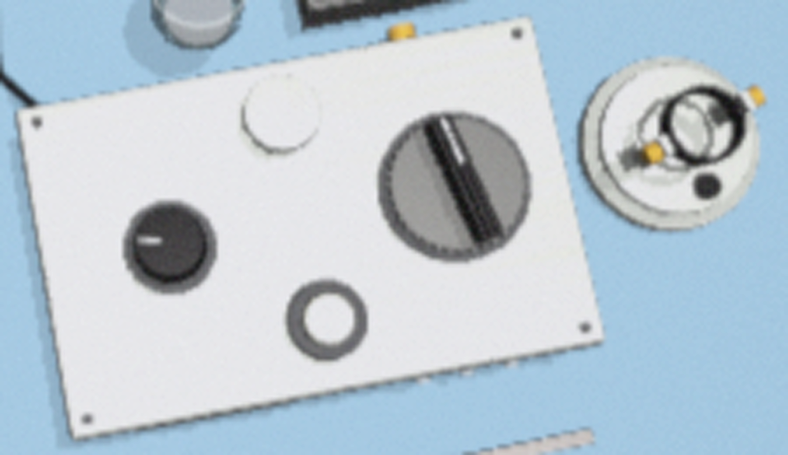

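View pics/sidez.png

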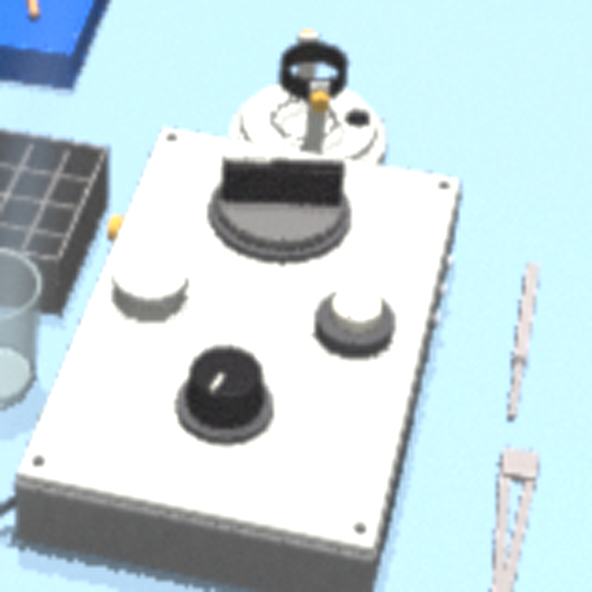

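```bash
cat > h.py <<'E'
import numpy as np,cv2,pickle
def ray(f,u,v):
    F=210/np.tan(np.radians(f["vertical_fov"]/2)); P=np.array(f["pose"])
    return P[:3,3],P[:3,:3]@np.array([(u-f["cx"])/F,(v-f["cy"])/F,1])
def onz(f,u,v,z):
    o,d=ray(f,u,v); return o+d*(z-o[2])/d[2]
def proj(f,p):
    F=210/np.tan(np.radians(f["vertical_fov"]/2)); P=np.array(f["pose"])
    c=P[:3,:3].T@(np.array(p)-P[:3,3]); return c[0]/c[2]*F+f["cx"],c[1]/c[2]*F+f["cy"]
def tri(a,b):
    A=[];B=[]
    for f,u,v in (a,b):
        o,d=ray(f,u,v); d/=np.linalg.norm(d); M=np.eye(3)-np.outer(d,d); A.append(M);B.append(M@o)
    x,*_=np.linalg.lstsq(np.vstack(A),np.hstack(B),rcond=None); return x
def tz(x,y): return (x+.5)/3.5+235-.5,(y+.5)/3.5+155-.5
def sz(x,y): return (x+.5)/3.7+245-.5,(y+.5)/3.7+110-.5
E
python3 - <<'E'
from h import *
np.set_printoptions(precision=1,suppress=True)
t=pickle.load(open("pics/top0.pkl","rb")); s=pickle.load(open("pics/side0.pkl","rb"))
print("corners"); C=[]
for p in [(18,110),(528,18),(604,342),(76,437)]: C.append(onz(t,*tz(*p),60)); print(C[-1])
c=np.mean(C,0); print("box centre",c, [np.linalg.norm(C[i]-C[i-1]) for i in range(4)])
ex=(C[0]+C[1]-C[2]-C[3]); ex/=np.linalg.norm(ex); yaw=np.degrees(np.arctan2(ex[1],ex[0])); print("yaw",yaw)
print("side corners")
for p in [(165,127),(461,180),(16,480),(378,550)]: print(onz(s,*sz(*p),60))
print("dial plate", onz(t,*tz(455,187),63), "side",onz(s,*sz(280,213),64))
print("button top",onz(t,*tz(330,319),80), tri((t,*tz(330,319)),(s,*sz(358,305))))
print("knob",onz(t,*tz(170,240),90))
print("bar top pts")
for p in [(428,122),(447,114),(503,238),(478,247),(445,118),(462,163)]: print(p,onz(t,*tz(*p),101))
print("side bar top ends",[onz(s,*sz(*p),101) for p in [(224,160),(344,165)]])
R=np.array([[ex[0],-ex[1],0],[ex[1],ex[0],0],[0,0,1]])
for n,o in (("dial",(0,-80,0)),("btn",(-55,0,0)),("tin",(61,0,0)),("knob",(0,80,0))):print(n,c+R@np.array(o))
E
```

```text
corners
[623.9 120.2  60. ]
[ 668.2 -168.7   60. ]
[ 485.4 -197.9   60. ]
[441.6  90.6  60. ]
box centre [554.8 -38.9  60. ] [np.float64(184.67839417880228), np.float64(292.30055830284664), np.float64(185.07021027866597), np.float64(291.8687720177274)]
yaw 9.153683074360082
side corners
[ 668.5 -168.9   60. ]
[ 486.3 -196.6   60. ]
[622.1 127.1  60. ]
[439.   93.9  60. ]
dial plate [ 572.6 -121.6   63. ] side [ 573.  -118.4   64. ]
button top [500.7 -47.7  80. ] [501.  -47.7  79.5]
knob [544.4  36.5  90. ]
bar top pts
(428, 122) [ 602.1 -101.8  101. ]
(447, 114) [ 606.1 -112.1  101. ]
(503, 238) [ 539.3 -137.4  101. ]
(478, 247) [ 534.9 -124.2  101. ]
(445, 118) [ 604.  -110.9  101. ]
(462, 163) [ 579.6 -118.5  101. ]
side bar top ends [array([ 605.5, -107.4,  101. ]), array([ 541.4, -131.9,  101. ])]
dial [ 567.5 -117.9   60. ]
btn [500.5 -47.7  60. ]
tin [615.  -29.2  60. ]
knob [542.  40.  60.]
```

Call:
drive_tool --moves '[{"claw":1,"dx":-0.98,"dy":-0.85,"dz":0,"yaw":0},{"claw":1,"dx":-0.98,"dy":-0.85,"dz":0,"yaw":0},{"claw":1,"dx":-0.98,"dy":-0.85,"dz":0,"yaw":0},{"claw":1,"dx":-0.98,"dy":-0.85,"dz":0,"yaw":0},{"claw":1,"dx":-0.98,"dy":-0.85,"dz":0,"yaw":0}]' --grip_force 10

```text
time_s: 0.78
ee_pos: [214.1, 448.8, 211.4]
ee_rot: [-179.7, -0.0, 166.2]
force: [0.8, -0.9, -0.8]
gripper_width: 44.1
```

Call:
drive_tool --moves '[{"claw":1,"dx":-0.98,"dy":-0.85,"dz":0,"yaw":0},{"claw":1,"dx":-0.98,"dy":-0.85,"dz":0,"yaw":0},{"claw":1,"dx":-0.98,"dy":-0.85,"dz":0,"yaw":0},{"claw":1,"dx":-0.98,"dy":-0.85,"dz":0,"yaw":0},{"claw":1,"dx":-0.98,"dy":-0.85,"dz":0,"yaw":0}]'

```text
time_s: 1.4
ee_pos: [290.6, 338.4, 210.7]
ee_rot: [-179.6, -0.1, 166.2]
force: [0.7, 0.6, 0.3]
gripper_width: 0.6
```

Call:
drive_tool --moves '[{"claw":1,"dx":-0.98,"dy":-0.85,"dz":0,"yaw":0},{"claw":1,"dx":-0.98,"dy":-0.85,"dz":0,"yaw":0},{"claw":1,"dx":-0.98,"dy":-0.85,"dz":0,"yaw":0},{"claw":1,"dx":-0.98,"dy":-0.85,"dz":0,"yaw":0},{"claw":1,"dx":-0.98,"dy":-0.85,"dz":0,"yaw":0}]'

```text
time_s: 2.02
ee_pos: [367.1, 228.2, 210.3]
ee_rot: [-179.5, -0.1, 166.3]
force: [0.0, -0.7, -0.2]
gripper_width: 0.6
```

Call:
drive_tool --moves '[{"claw":1,"dx":-0.98,"dy":-0.85,"dz":0,"yaw":0},{"claw":1,"dx":-0.98,"dy":-0.85,"dz":0,"yaw":0},{"claw":1,"dx":-0.98,"dy":-0.85,"dz":0,"yaw":0},{"claw":1,"dx":-0.98,"dy":-0.85,"dz":0,"yaw":0},{"claw":1,"dx":-0.98,"dy":-0.85,"dz":0,"yaw":0}]'

```text
time_s: 2.65
ee_pos: [443.4, 118.2, 209.9]
ee_rot: [-179.5, -0.2, 166.3]
force: [0.0, 0.4, 0.5]
gripper_width: 0.6
```

Call:
drive_tool --moves '[{"claw":1,"dx":0,"dy":0,"dz":0,"yaw":0.9},{"claw":1,"dx":0,"dy":0,"dz":0,"yaw":0.9},{"claw":1,"dx":0,"dy":0,"dz":0,"yaw":0.9},{"claw":1,"dx":0,"dy":0,"dz":0,"yaw":0.9},{"claw":1,"dx":0,"dy":0,"dz":0,"yaw":0.9}]'

```text
time_s: 3.28
ee_pos: [443.4, 116.0, 208.5]
ee_rot: [-179.3, 0.1, 126.1]
force: [-0.3, 0.1, -0.1]
gripper_width: 0.5
```

Call:
drive_tool --moves '[{"claw":1,"dx":-1,"dy":0,"dz":0,"yaw":0},{"claw":1,"dx":-1,"dy":0,"dz":0,"yaw":0},{"claw":1,"dx":-1,"dy":0,"dz":0,"yaw":0},{"claw":1,"dx":-1,"dy":0,"dz":0,"yaw":0},{"claw":1,"dx":-1,"dy":0,"dz":0,"yaw":0}]'

```text
time_s: 3.9
ee_pos: [502.8, 33.4, 207.8]
ee_rot: [-179.2, 0.0, 126.2]
force: [-0.1, 0.6, 0.2]
gripper_width: 0.5
```

Call:
drive_tool --moves '[{"claw":1,"dx":-1,"dy":0,"dz":0,"yaw":0},{"claw":1,"dx":-1,"dy":0,"dz":0,"yaw":0},{"claw":1,"dx":-1,"dy":0,"dz":0,"yaw":0},{"claw":1,"dx":0,"dy":0,"dz":0,"yaw":0.9},{"claw":1,"dx":0,"dy":0,"dz":0,"yaw":0.9}]'

```text
time_s: 4.53
ee_pos: [542.5, -21.1, 207.2]
ee_rot: [-179.2, 0.3, 110.1]
force: [-0.5, 0.2, 0.3]
gripper_width: 0.4
```

```bash
python3 - <<'E'
from workcell import telemetry, grab_frame
import cv2,pickle
print(telemetry.state()["ee_pos"],telemetry.state()["ee_rot"])
for n in("top","wrist"):
    f=grab_frame(n); cv2.imwrite(f"pics/{n}1.png",f["color"]); pickle.dump(f,open(f"pics/{n}1.pkl","wb"))
E
```

```text
[542.4625266  -21.10554931 207.22099741] [-179.20062057    0.26268154  110.1130232 ]
```

View pics/wrist1.png

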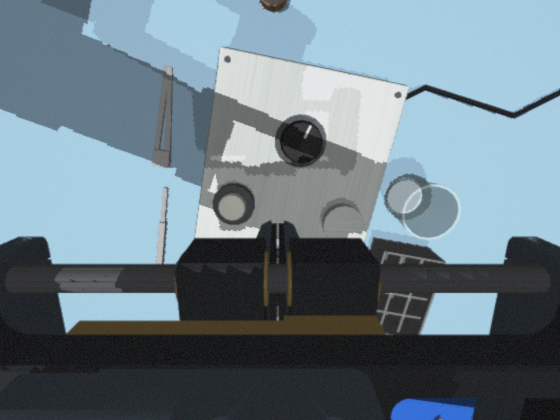

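View pics/top1.png

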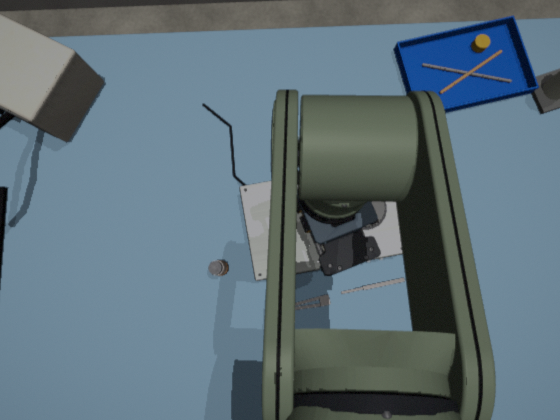

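Call:
drive_tool --moves '[{"claw":1,"dx":-0.8,"dy":0.26,"dz":0.7,"yaw":0},{"claw":1,"dx":-0.8,"dy":0.26,"dz":0.7,"yaw":0},{"claw":1,"dx":-0.8,"dy":0.26,"dz":0.7,"yaw":0},{"claw":1,"dx":-0.8,"dy":0.26,"dz":0.7,"yaw":0},{"claw":1,"dx":0,"dy":0,"dz":0,"yaw":0}]'

```text
time_s: 5.25
ee_pos: [586.8, -79.3, 145.5]
ee_rot: [-179.1, 0.2, 110.6]
force: [-1.1, 0.3, -0.5]
gripper_width: 0.6
```

```bash
cat > look.py <<'E'
import sys,cv2,pickle
from workcell import telemetry, grab_frame
k=sys.argv[1]
f=grab_frame("side"); pickle.dump(f,open(f"pics/side{k}.pkl","wb"))
c=f["color"][110:270,245:405]; cv2.imwrite(f"pics/sidez{k}.png",cv2.convertScaleAbs(cv2.resize(c,None,fx=3.7,fy=3.7,interpolation=cv2.INTER_CUBIC),alpha=1.6,beta=20))
s=telemetry.state(); print(s["ee_pos"],s["ee_rot"],s["qpos"][5],s["force"],s["torque"])
E
python3 look.py 2
```

```text
[586.77117167 -78.78781681 146.19594314] [-179.12854354    0.23509152  110.64801976] -28.75325543472693 [0.08474118 0.23773955 0.31475833] [-0.06457993 -0.01753188  0.0586272 ]
```

View pics/sidez2.png

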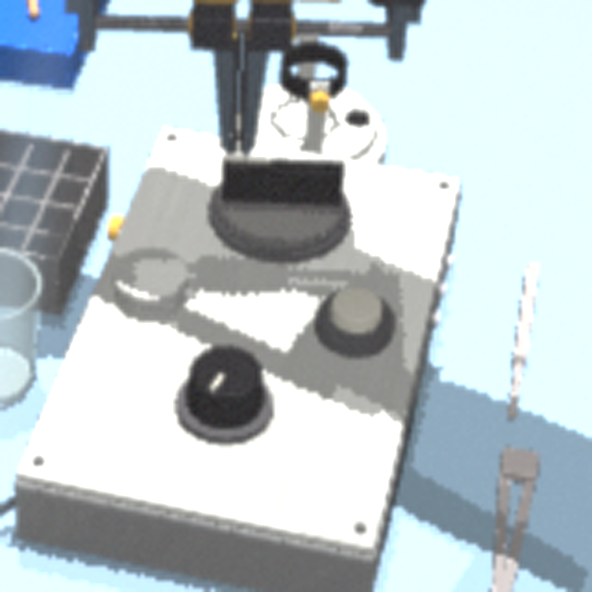

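Call:
drive_tool --moves '[{"claw":1,"dx":0,"dy":0,"dz":0.8,"yaw":0},{"claw":1,"dx":0,"dy":0,"dz":0.8,"yaw":0},{"claw":1,"dx":0,"dy":0,"dz":0.8,"yaw":0},{"claw":1,"dx":0,"dy":0,"dz":0.55,"yaw":0},{"claw":1,"dx":0,"dy":0,"dz":0,"yaw":0}]'

```text
time_s: 5.92
ee_pos: [584.8, -77.6, 83.8]
ee_rot: [-179.1, 0.2, 110.8]
force: [-0.0, -0.1, 0.1]
gripper_width: 0.4
```

```bash
python3 look.py 3
```

```text
[585.23347316 -77.65747104  84.30887207] [-179.17768087    0.22528211  110.77685716] -28.720059153803067 [0.66067695 0.4374322  0.95885179] [-0.06626633 -0.01114477  0.04656394]
```

View pics/sidez3.png

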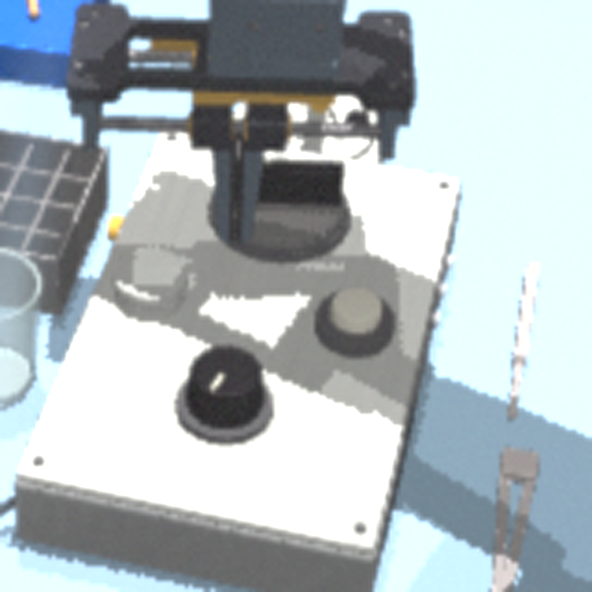

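Call:
drive_tool --moves '[{"claw":1,"dx":-0.25,"dy":0,"dz":0,"yaw":0},{"claw":1,"dx":-0.2,"dy":0,"dz":0,"yaw":0},{"claw":1,"dx":-0.1,"dy":0,"dz":0,"yaw":0},{"claw":1,"dx":-0.06,"dy":0,"dz":0,"yaw":0},{"claw":1,"dx":0,"dy":0,"dz":0,"yaw":0}]'

```text
time_s: 6.6
ee_pos: [590.9, -89.0, 85.9]
ee_rot: [-179.4, 0.2, 110.7]
force: [0.4, 1.5, -0.3]
gripper_width: 0.3
```

```bash
cat > st.py <<'E'
import numpy as np
from workcell import telemetry
s=telemetry.state();p=s["ee_pos"];y=np.radians(s["ee_rot"][2]);o=p[:2]-np.array([572,-119.5])
print("t",s["time_s"],"d",round(o@[np.cos(y),np.sin(y)],1),"r",round(o@[np.sin(y),-np.cos(y)],1),"face ang",round(np.degrees(y)-90,1),"z",round(p[2],1),"F",s["force"].round(1))
E
python3 st.py
```

```text
t 6.6 d 21.8 r 28.5 face ang 20.7 z 85.9 F [ 0.4  1.5 -0.3]
```

Call:
drive_tool --moves '[{"claw":1,"dx":-0.1,"dy":0.08,"dz":0.05,"yaw":0.5},{"claw":1,"dx":-0.1,"dy":0.08,"dz":0,"yaw":0.5},{"claw":1,"dx":-0.1,"dy":0.08,"dz":0,"yaw":0.5},{"claw":1,"dx":-0.1,"dy":0.08,"dz":0,"yaw":0.5},{"claw":1,"dx":0,"dy":0,"dz":0,"yaw":0}]'

```text
time_s: 7.22
ee_pos: [599.0, -94.0, 85.3]
ee_rot: [-179.5, 0.3, 93.1]
force: [-0.8, -0.1, 0.3]
gripper_width: 0.5
```

```bash
python3 st.py; python3 look.py 4
```

```text
t 7.225 d 24.0 r 28.3 face ang 3.1 z 85.3 F [-0.8 -0.1  0.3]
[598.88185722 -93.98562631  85.31922589] [-179.44798398    0.29813921   93.0825633 ] -12.597399702260862 [ 0.17379355 -0.81928507  0.01092384] [-0.09530142  0.08760455  0.01307684]
```

View pics/sidez4.png

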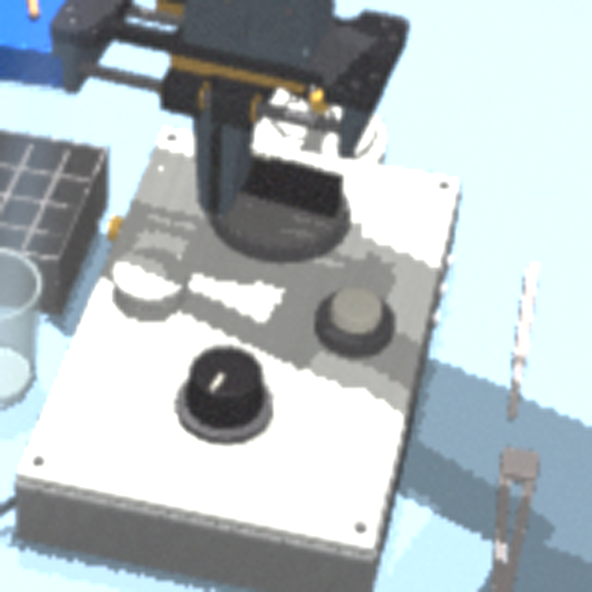

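```bash
cat > pred.py <<'E'
from h import *
s=pickle.load(open("pics/side0.pkl","rb"))
for k in range(0,6):
    a=np.radians(20.5-30*k); o=np.array([572,-119.5]); out=[]
    for sg in(1,-1):
        for w in (6,-6):
            p=o+sg*35*np.array([np.cos(a),np.sin(a)])+w*np.array([-np.sin(a),np.cos(a)])
            u,v=proj(s,[*p,100]); out.append((round((u-245)*3.7),round((v-110)*3.7)))
    print(k,"pointer end",out[:2],"other",out[2:])
E
python3 pred.py
```

```text
0 pointer end [(223, 167), (224, 154)] other [(346, 173), (346, 160)]
1 pointer end [(227, 147), (238, 136)] other [(333, 191), (343, 180)]
2 pointer end [(246, 132), (264, 126)] other [(306, 202), (325, 196)]
3 pointer end [(275, 125), (296, 126)] other [(274, 203), (295, 204)]
4 pointer end [(306, 128), (324, 135)] other [(244, 192), (262, 200)]
5 pointer end [(332, 141), (343, 152)] other [(226, 174), (236, 187)]
```

Call:
drive_tool --moves '[{"claw":1,"dx":-0.13,"dy":0.08,"dz":0.02,"yaw":0.5},{"claw":1,"dx":-0.13,"dy":0.08,"dz":0,"yaw":0.5},{"claw":1,"dx":-0.13,"dy":0.08,"dz":0,"yaw":0.5},{"claw":1,"dx":-0.13,"dy":0.08,"dz":0,"yaw":0.5},{"claw":1,"dx":-0.13,"dy":0.08,"dz":0,"yaw":0.5}]'

```text
time_s: 7.9
ee_pos: [605.7, -106.2, 85.3]
ee_rot: [-179.6, 0.3, 71.2]
force: [0.4, 2.0, 0.4]
gripper_width: 0.7
```

```bash
python3 st.py
```

```text
t 7.9 d 23.4 r 27.7 face ang -18.8 z 85.3 F [0.4 2.  0.4]
```

Call:
drive_tool --moves '[{"claw":1,"dx":-0.13,"dy":0.08,"dz":0.0,"yaw":0.5},{"claw":1,"dx":-0.13,"dy":0.08,"dz":0,"yaw":0.5},{"claw":1,"dx":-0.13,"dy":0.08,"dz":0,"yaw":0.5},{"claw":1,"dx":0,"dy":0,"dz":0,"yaw":0}]'

```text
time_s: 8.4
ee_pos: [607.4, -115.3, 85.5]
ee_rot: [-179.8, 0.4, 58.2]
force: [-1.3, -0.1, -0.5]
gripper_width: 0.9
```

```bash
python3 st.py; python3 look.py 5
```

```text
t 8.4 d 22.2 r 27.9 face ang -31.8 z 85.5 F [-1.3 -0.1 -0.5]
[ 607.38180428 -115.15195508   85.47053156] [-179.7515657     0.37011476   58.23743545] 20.265685773047387 [-0.72038543 -0.23014071 -0.24868255] [-0.1429776   0.12315072 -0.0013982 ]
```

View pics/sidez5.png

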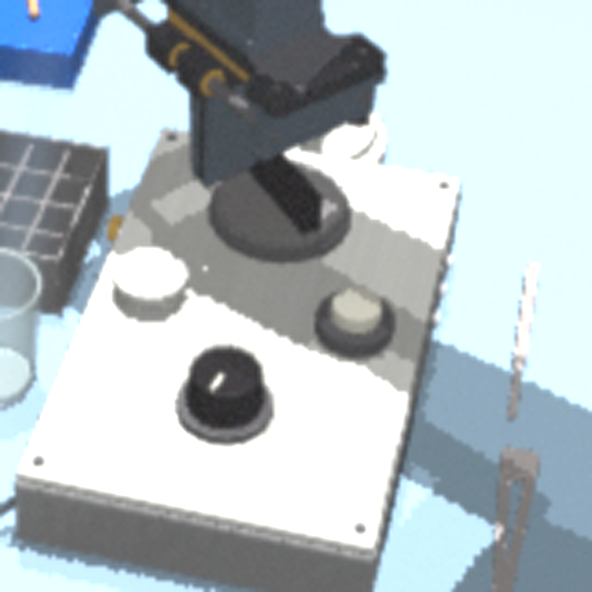

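Two clicks are done: the bar's free end is at (306–325, 200), as predicted.

Call:
drive_tool --moves '[{"claw":1,"dx":-0.12,"dy":0.08,"dz":0.0,"yaw":0.5},{"claw":1,"dx":-0.12,"dy":0.08,"dz":0,"yaw":0.5},{"claw":1,"dx":-0.12,"dy":0.08,"dz":0,"yaw":0.5},{"claw":1,"dx":-0.12,"dy":0.08,"dz":0,"yaw":0.5}]'

```text
time_s: 8.95
ee_pos: [608.0, -123.9, 85.6]
ee_rot: [-179.8, 0.1, 40.9]
force: [2.2, 1.0, -1.4]
gripper_width: 0.7
```

```bash
python3 st.py
```

```text
t 8.95 d 24.3 r 26.9 face ang -49.1 z 85.6 F [ 2.2  1.  -1.4]
```

Call:
drive_tool --moves '[{"claw":1,"dx":-0.16,"dy":0.08,"dz":0.0,"yaw":0.5},{"claw":1,"dx":-0.16,"dy":0.08,"dz":0,"yaw":0.5},{"claw":1,"dx":-0.16,"dy":0.08,"dz":0,"yaw":0.4},{"claw":1,"dx":0,"dy":0,"dz":0,"yaw":0}]'

```text
time_s: 9.45
ee_pos: [604.2, -133.0, 85.8]
ee_rot: [-179.9, -0.0, 28.9]
force: [-0.6, 0.2, 0.3]
gripper_width: 0.4
```

```bash
python3 st.py; python3 look.py 6
```

```text
t 9.45 d 21.7 r 27.3 face ang -61.1 z 85.8 F [-0.6  0.2  0.3]
[ 604.28734669 -132.85586869   85.83356657] [-1.79934057e+02 -1.81310421e-02  2.88662774e+01] 47.598317241030436 [-0.40095715 -0.18356025  1.03709727] [-0.07419464  0.16328017  0.03207196]
```

View pics/sidez6.png

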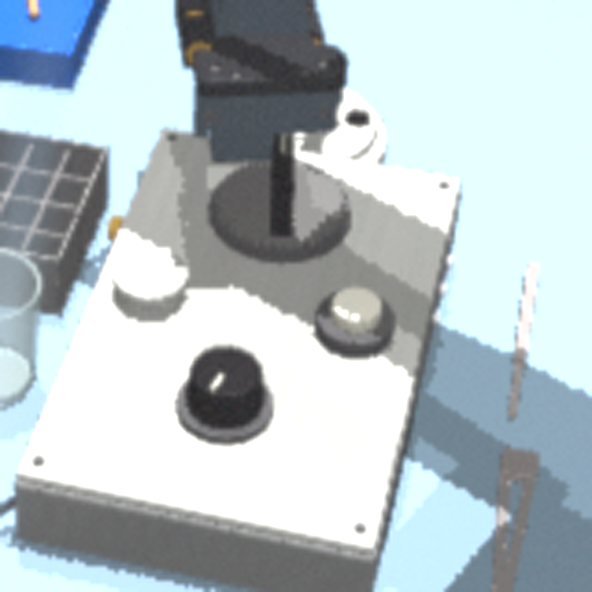

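Three clicks: the bar's free end is at (274–295, 204). Now the fourth.

Call:
drive_tool --moves '[{"claw":1,"dx":-0.11,"dy":0.08,"dz":0.0,"yaw":0.5},{"claw":1,"dx":-0.11,"dy":0.08,"dz":0,"yaw":0.5},{"claw":1,"dx":-0.11,"dy":0.08,"dz":0,"yaw":0.5},{"claw":1,"dx":-0.11,"dy":0.08,"dz":0,"yaw":0.5}]'

```text
time_s: 10.0
ee_pos: [601.8, -140.1, 86.0]
ee_rot: [-179.9, -0.4, 11.5]
force: [0.8, 0.8, -1.4]
gripper_width: 0.4
```

```bash
python3 st.py
```

```text
t 10.0 d 25.1 r 26.1 face ang -78.5 z 86.0 F [ 0.8  0.8 -1.4]
```

Call:
drive_tool --moves '[{"claw":1,"dx":-0.16,"dy":0.08,"dz":0.0,"yaw":0.5},{"claw":1,"dx":-0.16,"dy":0.08,"dz":0,"yaw":0.5},{"claw":1,"dx":-0.16,"dy":0.08,"dz":0,"yaw":0.4},{"claw":1,"dx":0,"dy":0,"dz":0,"yaw":0}]'

```text
time_s: 10.5
ee_pos: [594.6, -145.9, 86.2]
ee_rot: [-179.8, -0.6, -0.5]
force: [-1.1, -0.1, -0.3]
gripper_width: 0.5
```

```bash
python3 st.py; python3 look.py 7
```

```text
t 10.5 d 22.9 r 26.2 face ang -90.5 z 86.2 F [-1.1 -0.1 -0.3]
[ 594.84659557 -145.8482855    86.23159459] [-179.84918627   -0.62786448   -0.46311665] 75.24787954447572 [-1.17742045  0.13783485  0.64607111] [-0.03857829  0.1200276  -0.01622203]
```

View pics/sidez7.png

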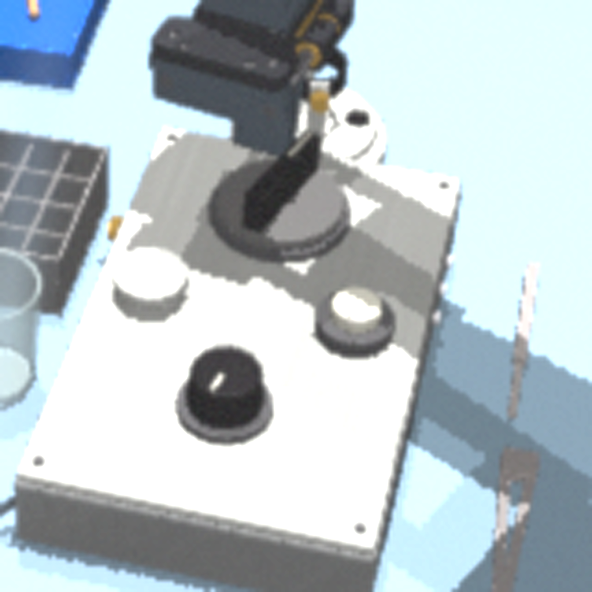

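Four clicks: the bar's end is at (244–262, 196), as predicted for click 4. Backing off and up.

Call:
drive_tool --moves '[{"claw":1,"dx":0.4,"dy":0,"dz":0.0,"yaw":0},{"claw":1,"dx":0.2,"dy":0,"dz":-0.8,"yaw":0},{"claw":1,"dx":0,"dy":0,"dz":-1,"yaw":0},{"claw":1,"dx":0,"dy":0,"dz":-1,"yaw":0},{"claw":1,"dx":0,"dy":0,"dz":0,"yaw":0}]'

```text
time_s: 11.18
ee_pos: [609.4, -145.5, 143.4]
ee_rot: [-179.8, -0.7, -0.1]
force: [-0.2, -0.0, 0.1]
gripper_width: 0.6
```

Call:
drive_tool --moves '[{"claw":1,"dx":-1,"dy":-1,"dz":0.0,"yaw":0},{"claw":1,"dx":-1,"dy":-1,"dz":0,"yaw":0},{"claw":1,"dx":-1,"dy":-1,"dz":0,"yaw":0},{"claw":1,"dx":-1,"dy":-1,"dz":0,"yaw":0},{"claw":1,"dx":0,"dy":0,"dz":0,"yaw":0}]'

```text
time_s: 11.8
ee_pos: [526.8, -62.8, 137.6]
ee_rot: [-179.8, -0.4, 0.0]
force: [0.5, 0.7, -0.1]
gripper_width: 0.5
```

Call:
drive_tool --moves '[{"claw":1,"dx":-0.65,"dy":-0.37,"dz":0.5,"yaw":0},{"claw":1,"dx":-0.65,"dy":-0.37,"dz":0.5,"yaw":0},{"claw":1,"dx":0,"dy":0,"dz":0.8,"yaw":0},{"claw":1,"dx":0,"dy":0,"dz":0.4,"yaw":0},{"claw":1,"dx":0,"dy":0,"dz":0,"yaw":0}]'

```text
time_s: 12.42
ee_pos: [505.0, -49.9, 90.6]
ee_rot: [-179.9, -0.5, 0.1]
force: [0.2, 0.0, 0.8]
gripper_width: 0.9
```

```bash
python3 look.py 8
```

```text
[505.28678762 -49.93019364  90.93947577] [-1.79892864e+02 -5.71497036e-01  9.08973576e-02] 82.71149868666566 [0.11557483 0.42671959 0.46602923] [-0.08795299  0.14358758  0.02449253]
```

View pics/sidez8.png

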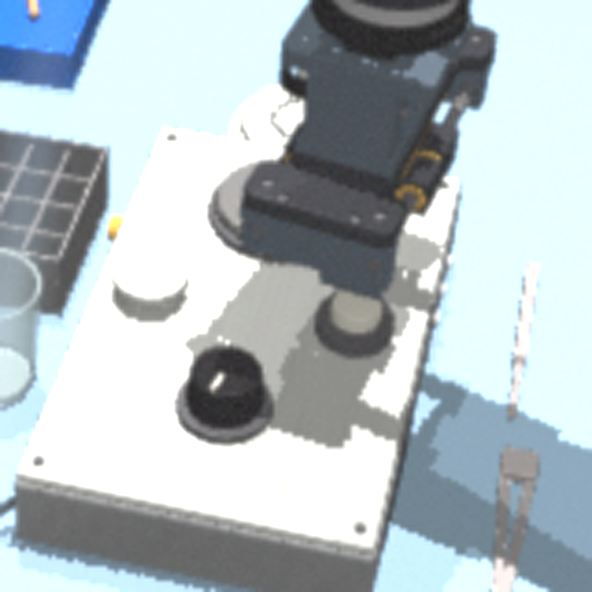

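Call:
drive_tool --moves '[{"claw":1,"dx":-0.25,"dy":-0.12,"dz":0.1,"yaw":0},{"claw":1,"dx":0,"dy":0,"dz":0.2,"yaw":0},{"claw":1,"dx":0,"dy":0,"dz":0.2,"yaw":0},{"claw":1,"dx":0,"dy":0,"dz":0.1,"yaw":0}]'

```text
time_s: 12.98
ee_pos: [501.4, -47.7, 79.6]
ee_rot: [-179.9, -0.8, 0.1]
force: [-0.7, -0.7, 2.5]
gripper_width: 0.5
```

Call:
drive_tool --moves '[{"claw":1,"dx":0,"dy":0,"dz":0.1,"yaw":0},{"claw":1,"dx":0,"dy":0,"dz":0.1,"yaw":0}]'

```text
time_s: 13.22
ee_pos: [501.4, -47.8, 76.1]
ee_rot: [-179.9, -0.7, 0.1]
force: [-2.6, -1.1, 14.4]
gripper_width: 0.9
```

Call:
drive_tool --moves '[{"claw":1,"dx":0,"dy":0,"dz":0.1,"yaw":0},{"claw":1,"dx":0,"dy":0,"dz":0.1,"yaw":0}]'

```text
time_s: 13.48
ee_pos: [501.5, -47.8, 76.1]
ee_rot: [-179.9, -0.8, 0.1]
force: [-6.7, 0.7, 19.8]
gripper_width: 0.4
```

```bash
python3 look.py 9
```

```text
[501.49681583 -47.76509773  76.06825747] [-1.79935769e+02 -8.00693628e-01  9.85063481e-02] 82.90777836536051 [-5.56075027 -0.16466256 19.4276623 ] [ 0.08210496  1.36276608 -0.04829454]
```

View pics/sidez9.png

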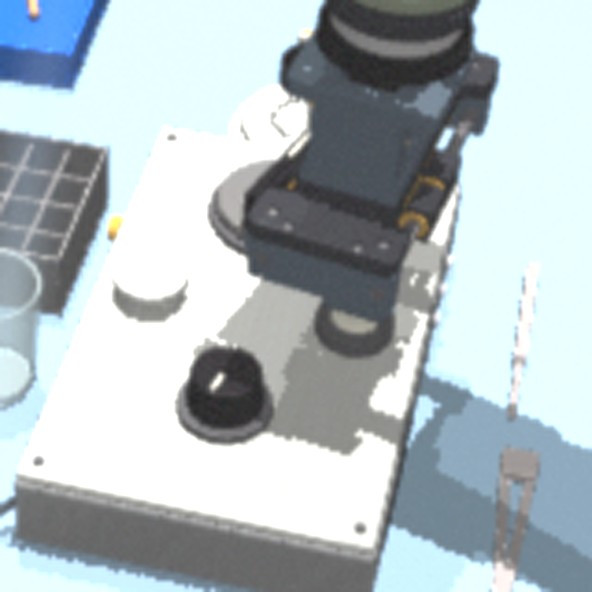

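```bash
python3 - <<'E'
from h import *
s=pickle.load(open("pics/side0.pkl","rb"))
for z in (72,74,76,78,80,82):
    for n,r in(("cap",14),("hous",20)):
        P=[proj(s,[501+r*np.cos(a),-47.7+r*np.sin(a),z]) for a in np.linspace(0,6.283,60)]
        P=(np.array(P)-[245,110])*3.7; print(z,n,P.min(0).round(),P.max(0).round())
for k in(0,9):
    c=pickle.load(open(f"pics/side{k}.pkl","rb"))["color"][178:212,325:358]
    cv2.imwrite(f"pics/b{k}.png",cv2.resize(c,None,fx=16,fy=16,interpolation=cv2.INTER_NEAREST))
E
```

```text
72 cap [330. 296.] [381. 332.]
72 hous [319. 289.] [392. 339.]
74 cap [331. 293.] [382. 329.]
74 hous [320. 286.] [393. 337.]
76 cap [331. 291.] [382. 326.]
76 hous [320. 283.] [393. 334.]
78 cap [331. 288.] [383. 324.]
78 hous [320. 281.] [394. 331.]
80 cap [331. 285.] [383. 321.]
80 hous [320. 278.] [394. 329.]
82 cap [332. 283.] [383. 318.]
82 hous [321. 275.] [394. 326.]
```

View pics/b0.png

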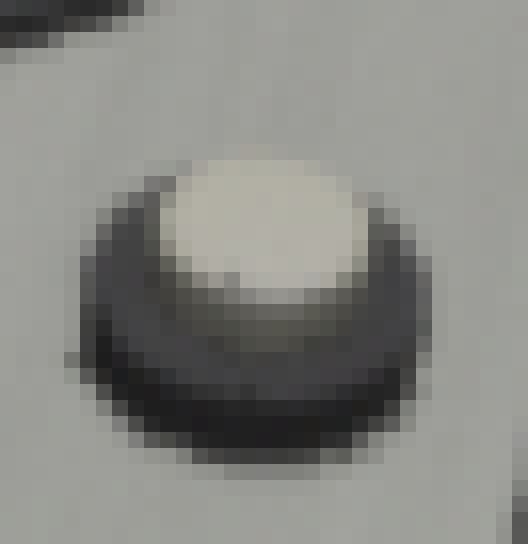

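View pics/b9.png

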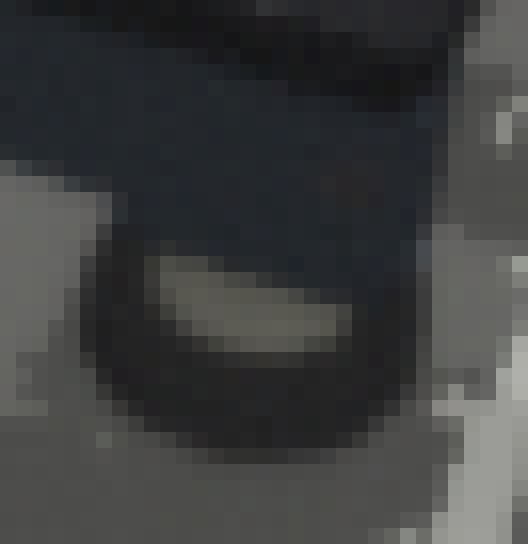

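The cap is bottomed out: the finger stops dead at z 76.1 with 20 N, and the cap's side wall can no longer be seen. Releasing and moving well clear.

Call:
drive_tool --moves '[{"claw":1,"dx":0,"dy":0,"dz":-0.3,"yaw":0},{"claw":1,"dx":0,"dy":0,"dz":-0.6,"yaw":0},{"claw":1,"dx":0,"dy":0,"dz":-1,"yaw":0},{"claw":1,"dx":0,"dy":0,"dz":-1,"yaw":0},{"claw":1,"dx":0,"dy":0,"dz":-1,"yaw":0}]'

```text
time_s: 14.15
ee_pos: [499.8, -47.7, 155.8]
ee_rot: [-179.9, -0.7, 0.1]
force: [-0.2, 1.0, 0.2]
gripper_width: 0.5
```

Call:
drive_tool --moves '[{"claw":1,"dx":-1,"dy":0,"dz":-1,"yaw":0},{"claw":1,"dx":-1,"dy":0,"dz":-1,"yaw":0},{"claw":1,"dx":-1,"dy":0,"dz":-1,"yaw":0},{"claw":1,"dx":-1,"dy":0,"dz":-1,"yaw":0},{"claw":1,"dx":-1,"dy":0,"dz":-0.5,"yaw":0}]'

```text
time_s: 14.78
ee_pos: [397.7, -48.1, 248.5]
ee_rot: [-179.9, -0.9, 0.1]
force: [-0.1, 0.5, 0.8]
gripper_width: 0.5
```

Call:
drive_tool --moves '[{"claw":1,"dx":-0.5,"dy":-1,"dz":0,"yaw":0},{"claw":1,"dx":-0.5,"dy":-1,"dz":0,"yaw":0},{"claw":1,"dx":0,"dy":-1,"dz":0,"yaw":0},{"claw":1,"dx":0,"dy":-1,"dz":0,"yaw":0},{"claw":1,"dx":0,"dy":0,"dz":0,"yaw":0}]'

```text
time_s: 15.4
ee_pos: [376.0, 33.5, 250.4]
ee_rot: [-180.0, -1.1, 0.0]
force: [-0.4, -0.8, -0.1]
gripper_width: 0.3
```

```bash
python3 look.py 10; python3 - <<'E'
from workcell import grab_frame
import cv2,pickle
f=grab_frame("top"); cv2.imwrite("pics/top10.png",f["color"])
c=pickle.load(open("pics/side10.pkl","rb"))["color"]; cv2.imwrite("pics/side10.png",c)
E
```

```text
[376.0800488   33.01239207 250.39207354] [-1.79972614e+02 -1.13880986e+00 -1.68021122e-02] 93.33415262325045 [-0.36767708 -0.30493798 -0.47890245] [-0.06112991  0.15878612  0.01025351]
```

View pics/sidez10.png

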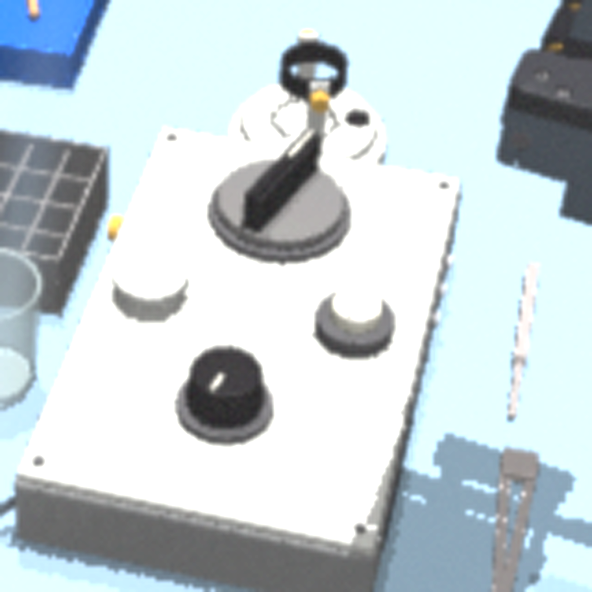

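View pics/top10.png

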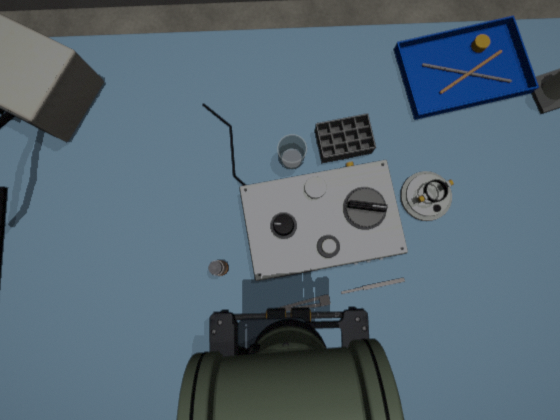

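View pics/side10.png

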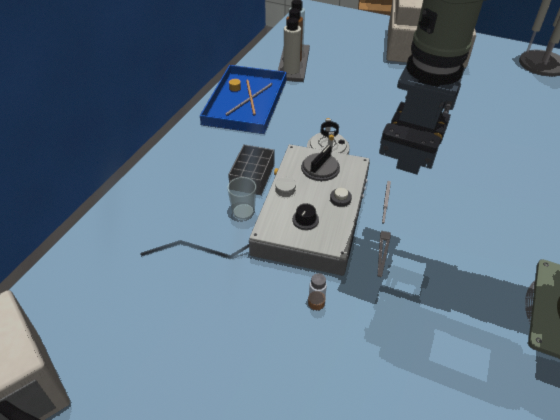

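The dial has gone round four clicks: in the top view its white line now points right, at (385,207). The button is up again, and the knob, tin and loose things are where they were.

```bash
python3 -c "
from workcell import job
print(job.job_done())"
```

```text
the job is handed in; nothing more can be done
None
```

The job is done and handed in at about 15.5 s of the 54 s allowed; the hand-in reports no verdict.

- **Dial:** I pushed the bar round clockwise with the closed fingertips, one click at a time. I checked each click in the side view, and the bar now stands 120° on from its start, at the fourth click. The white line points to -y in the top view.
- **Button:** I pressed it to its stop. The fingertip stopped dead at z = 76.1 mm with about 20 N against the 5 N needed. The picture at the stop fits full travel, though part of the cap was hidden by the finger. After I lifted off, the cap was up as before.
- **Other things:** In the last side and top pictures the knob mark, tin, stand, tube, beaker and tip box look unmoved. The blade holder looks unmoved too, and so does the forceps, although the gripper partly covers it in the top view. The arm stands clear and touches nothing.
- **Disagreement:** My first estimate of the cap height was 79.5 mm. The press itself suggests about 82 mm, slightly more than the 2 mm calibration tolerance.

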